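# Take the stray metal plate out of the glass-plate tray

### The job

The blue plate tray is for glass gel plates only, but one of its three lanes holds a metal plate by mistake. The plates lie flush in their lanes and cannot be gripped there: press on the metal plate and slide it out of the open end until its end overhangs but still lies steady, pick it up by the overhanging end, and set it down, without dropping it, flat on the plate rest, centred and lying along it. Leave the glass plates in their lanes and do not disturb the timer, the petri dish or the tape roll.

Things in the scene. Friction and masses are not known exactly. Their poses are not given: they have to be found in the camera images.
- plate_tray: fixed blue tray, 150 (x) x 190 (y) x 50 mm high; three lanes along its x, centred at y = -60, 0, +60 mm, each 53 mm wide and 4 mm deep (floor 46 mm over the bench), open at the tray's -x end (x = -75 mm), closed at the +x end by a wall of 10 mm; 7 mm ridges between lanes. Origin: centre of the underside. The open end faces roughly to world +y
- tray_lip (a point): middle of the open end's edge, at the height of the lane floor (46 mm over the bench); axes as the tray's: -x points out of the lanes
- metal_plate: loose grey steel plate, 130 (x) x 50 (y) x 4 mm, 0.14 to 0.28 kg, two small dark dots on top; in one of the lanes, x along it, -x end to the open end, top flush with the ridges, 1.5 mm play each side. Origin: centre of its underside. Friction on the lane floor is 0.2 to 0.3, fingertips have about 0.5 on it: a press under some 5 N may slip. It tips off the lip if it overhangs over 65 mm
- metal_plate_front (a point): middle of the metal plate's -x end edge, on its top face; 65 mm from the plate's centre; the overhanging end can be gripped across its 50 mm width from above
- glass_1: loose clear glass plate with a white band at its -x end, same size and axes as the metal plate (130 x 50 x 4 mm), lies in another lane; origin at the centre of its underside
- glass_2: another glass plate just like it, in the remaining lane
- plate_rest: fixed grey rest: a foot 110 long (x) x 70 wide (y) x 10 mm high carrying two bars with black rubber tops across it at x = -30 and +30 mm; each bar is 14 mm along x, 34 mm along y, and its top is 50 mm over the bench. The plate lies along the rest's x (either way round), its sides and ends overhanging the bars, so fingers can reach down beside it. Origin: centre of the underside
- rest_top (a point): centre of the rest at the height of the bar tops (50 mm over the bench); axes as the rest's: the underside centre of the plate belongs here
- timer: white timer, 62 x 66 x 17 mm, loose bystander on the bench to the right
- petri: clear petri dish, 58 mm across, 16 mm high, loose bystander behind the work
- tape: roll of tan tape, 101 mm across, 19 mm high, loose bystander lying near the robot

How it is judged:
By the outcome, as a careful person would: the job done as asked, in the order asked, and still so for the second after the job is handed in, with the robot touching nothing.
It also fails if it takes over 48 s, if anything falls off the work surface, if the arm or the gripper's body presses on something with over 40 N, if the wrist force passes 120 N, or if a joint passes its speed limit or range.

### The arm

A 6-joint arm with a two-finger parallel gripper is mounted at the origin on a cart in front of the work surface, level with it; the furniture and walls round the work are solid. World frame = base frame: x ahead of the robot, y to its left, z up, the work surface at z = 0. Lengths are in m, angles in rad, forces in N, time in s.
With the tool pointing down it reaches from about 0.25 to 0.775 m from the base axis. Payload 4 kg.
Tool frame: the origin (TCP) lies midway between the tips of the shut fingers; the grasp point (between the pads) lies 19 mm behind it (robot.tcp_to_grasp is the z of the grasp point in the tool frame, in m); z points along the fingers, y is the line along which they close (so a half turn about z gives the same grasp; the last joint's range is limited). The gripper opens to 94 mm and grips with 3 to 60 N. Pads are 16 mm wide; open, the fingers measure 119 mm over their backs; the gripper's body (75 mm by 177 mm) begins 78 mm behind the grasp point.
Start: joints at [-1.31, 0.087, 1.371, -0, 1.684, -0.103], TCP at [0.196, -0.514, 0.206] pointing down, gripper open.
Joint ranges: [-3.1, 3.1], [-0.76, 2.03], [0.27, 2.55], [-1.08, 4.22], [0.17, 2.65], [-2.57, 2.57]. Speed limits (rad/s): [2.79, 2.79, 3.14, 3.14, 3.14, 3.14].

### API

Orientations are given as [roll, pitch, yaw] about the fixed x, y, z axes, in that order (R = Rz(yaw) Ry(pitch) Rx(roll)).
In Python, from bench import robot gives the robot as it stands. The module is installed in compiled form; this text tells all that it offers.
- The arm moves only by the tool move_arm, never from a script. Its argument "motion" is one flat list of numbers, 7 for each row, row after row: the turn, a rotation vector about the tool's x, y, z in units of 45 degrees (1.0 is 45 degrees), then the shift along the tool's x, y, z in units of 100 mm (1.0 is 100 mm), then the opening, from 0 (shut) to 1 (fully open). A call has 1 to 12 rows; each row shifts and turns the commanded pose from where the row before left it, along the tool's axes as they then stand; what a row does not reach is not made up. A row lasts 1/12 s, in which the tool goes at most 41.7 mm and 7.16 degrees, less where a joint would pass 70% of its speed; a pose out of reach is approached as far as the arm can. A call with a number of a shift or a turn outside -1 to 1 is refused whole. A call with a gripper value outside its range is refused whole. The fingers move at their own pace and stop on an object; the grip force is fixed at half the most. Time passes only in rows, so rows that do not move let the fingers close. It gives the time, the measured TCP pose, the force, the opening and the grip force at its end, in the units of the state.
- robot.get_obs(): the state, without advancing time (a new reading comes with each control period).
- robot.snapshot(name): name is "side" or "top" or "wrist"; returns the picture (400x640x3 uint8, red, green, blue); there is no depth.
- robot.get_calibration(name): a dict with "fx", "fy", "cx", "cy" (pixels), "k1" (the pictures are not rectified: a ray, as slopes to the right and down, at radius r is drawn at 1 + k1 r^2 times it, then the intrinsics apply), "R" (3x3) and "t" (3): a world point X has camera coordinates R X + t. Camera axes: x right, y down, z forward; pixel columns grow to the right and rows downward; lengths in m; the calibration is good to about 2 mm. A picture is of the moment at which its call begins: read the wrist's pose just before it. get_calibration takes no time and is no camera call; for the wrist camera it gives the pose at the moment of the call.
- robot.close_job(): hands the job in; it is judged then, once.
The state is a dict: "time": time; "joint_positions": joint angles; "qvel": joint speeds; "joint_torque": joint torques, N m; "tool_pos": TCP position; "ee_rot": TCP orientation; "wrist_force": force on the tool from outside, world axes, zero at the start; "wrist_torque": the same for the moment, N m; "width": finger opening in m; "finger_force": force on a finger pad.
Only numpy, scipy, OpenCV 4.12 (cv2) and the standard library are available. Lean on these libraries where they do the work, as an engineer would, in place of code of your own. Each camera call takes 0.05 s, during which the arm holds its last target. There are 200 camera calls.

## Working session

There is one attempt and no reset: what is moved stays moved. The work goes in short steps, Python scripts to look and compute and a tool call to move; the robot and the scene stay as the last step left them, time stands still between calls to the robot, and variables do not carry over. Pictures are saved under pics/ and viewed, at most 10 in all, crops included, and the job is handed in when it is done.

Besides the shell and the picture viewer there is one more tool, called after "Request:" by a JSON object that holds its "api" and its "payload". move_arm: Moves the arm, as the interface text tells. Shifts and turns lie within -1 to 1; 1 stands for 100 mm of shift or 45 degrees of turn. Its arguments: {"type":"object","properties":{"motion":{"type":"array","items":{"type":"number"}}},"required":["motion"]}

```bash
mkdir -p pics; ls
python3 - <<'E'
from bench import robot
import cv2
for n in ("top","side"):
    im=robot.snapshot(n); cv2.imwrite(f"pics/{n}0.png",im[:,:,::-1]); c=robot.get_calibration(n); print(n,c)
o=robot.get_obs(); print({k:o[k] for k in("time","tool_pos","ee_rot","width","wrist_force")},robot.tcp_to_grasp)
E
```

```text
pics
top {'fx': 390.7353376170687, 'fy': 390.7353376170687, 'cx': 311.2612298783931, 'cy': 197.50258778431365, 'k1': -0.03965211681992726, 'R': array([[-8.68600584e-04, -9.99921602e-01, -1.24913780e-02],
       [-9.92370870e-01,  2.40191328e-03, -1.23265107e-01],
       [ 1.23285447e-01,  1.22890115e-02, -9.92295157e-01]]), 't': array([-0.04676539,  0.55191275,  0.91127071])}
side {'fx': 503.60725783362807, 'fy': 503.60725783362807, 'cx': 318.7926608657697, 'cy': 198.95770927252823, 'k1': -0.0209668502570491, 'R': array([[-0.97324304, -0.22880691, -0.0211039 ],
       [-0.12343075,  0.59805925, -0.79189013],
       [ 0.19381131, -0.76809669, -0.61029881]]), 't': array([0.49927392, 0.14939342, 1.39103688])}
{'time': 0.1, 'tool_pos': array([ 0.19556074, -0.51354316,  0.20443629]), 'ee_rot': array([-3.13966785e+00, -1.55806560e-04,  3.63790125e-01]), 'width': 0.09423323401013316, 'wrist_force': array([-0.45175275, -0.34891274,  0.59240694])} -0.0188
```

View pics/top0.png

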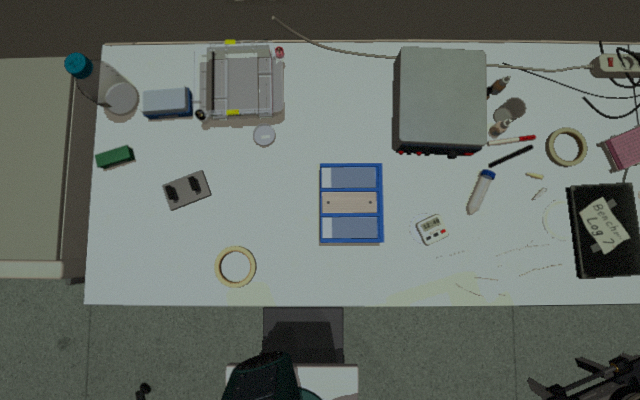

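View pics/side0.png

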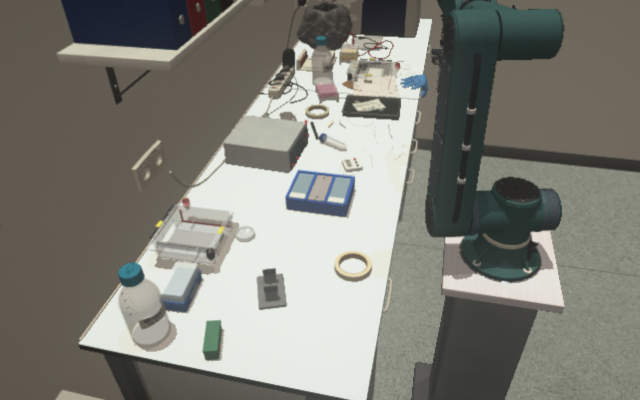

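The top picture shows the tray (about 320–383, 163–243), with its open end on the left. The metal plate is in the middle lane, with dots at about (328,202) and (370,202). The rest is at about (187,190), its two black bars at about (170,193) and (198,184). The petri dish is at (264,135), the tape at (235,266) and the timer at (432,229).

```bash
cat > h.py <<'E'
import numpy as np, cv2
from bench import robot
def ray(c,px):
    d=np.array([-0,0,0]);u=np.array([(px[0]-c["cx"])/c["fx"],(px[1]-c["cy"])/c["fy"]]);s=u.copy()
    for _ in range(8): s=u/(1+c["k1"]*(s@s))
    return -c["R"].T@c["t"], c["R"].T@np.r_[s,1]
def onz(c,px,z):
    o,d=ray(c,px); return o+d*(z-o[2])/d[2]
def proj(c,X):
    p=c["R"]@X+c["t"]; s=p[:2]/p[2]; s=s*(1+c["k1"]*(s@s)); return s*[c["fx"],c["fy"]]+[c["cx"],c["cy"]]
def twoview(a,pa,b,pb):
    o1,d1=ray(a,pa);o2,d2=ray(b,pb)
    k=np.linalg.lstsq(np.c_[d1,-d2],o2-o1,rcond=None)[0]
    return (o1+k[0]*d1+o2+k[1]*d2)/2, np.linalg.norm(o1+k[0]*d1-o2-k[1]*d2)
E
python3 - <<'E'
from h import *
im=cv2.imread("pics/top0.png"); c=robot.get_calibration("top")
hsv=cv2.cvtColor(im,cv2.COLOR_BGR2HSV)
m=cv2.inRange(hsv,(105,150,60),(125,255,255)); m[:, :310]=0; m[:,400:]=0; m[:150]=0; m[260:]=0
pts=cv2.findNonZero(m); r=cv2.minAreaRect(pts); print("tray",r)
for p in cv2.boxPoints(r): print(p,onz(c,p,.05).round(4))
g=cv2.cvtColor(im,cv2.COLOR_BGR2GRAY)
def blobs(z,x0,x1,y0,y1,t,inv=True,mn=1):
    s=(g[y0:y1,x0:x1]<t).astype(np.uint8)
    n,l,st,ce=cv2.connectedComponentsWithStats(s)
    for i in range(1,n):
        if st[i,4]>=mn:
            p=ce[i]+[x0,y0]; rr=cv2.minAreaRect(np.argwhere(l==i)[:,::-1].astype(np.float32)); print(p.round(1),st[i,4],onz(c,p,z).round(4),rr[1],rr[2])
print("bars");blobs(.05,160,214,168,212,55,mn=10)
print("dots");blobs(.05,324,376,195,209,120)
s=cv2.imread("pics/top0.png")
a=cv2.resize(s[155:255,150:220],None,fx=6,fy=6,interpolation=cv2.INTER_CUBIC)[:,:]
b=cv2.resize(s[155:255,315:390],None,fx=5,fy=5,interpolation=cv2.INTER_CUBIC)
a=cv2.resize(s[155:255,155:220],None,fx=5,fy=5,interpolation=cv2.INTER_CUBIC)
cv2.imwrite("pics/c1.png",np.hstack([a,b]))
E
```

```text
tray ((350.641845703125, 202.4438934326172), (78.21965789794922, 62.615013122558594), 88.97696685791016)
[318.64105 163.89928] [ 0.6312 -0.0657  0.05  ]
[381.2461  162.78133] [ 0.6335 -0.2161  0.05  ]
[382.64264 240.98851] [ 0.4467 -0.2151  0.05  ]
[320.0376  242.10646] [ 0.4444 -0.0684  0.05  ]
bars
[194.3 184.2] 129 [0.5827 0.2334 0.05  ] (18.024335861206055, 8.075839042663574) 69.44395446777344
[171.4 193. ] 141 [0.5617 0.2883 0.05  ] (17.708751678466797, 9.17060375213623) 71.56504821777344
dots
[328. 202.] 9 [ 0.539  -0.0876  0.05  ] (2.0, 2.0) 90.0
[370. 202.] 9 [ 0.5387 -0.1872  0.05  ] (2.0, 2.0) 90.0
```

View pics/c1.png

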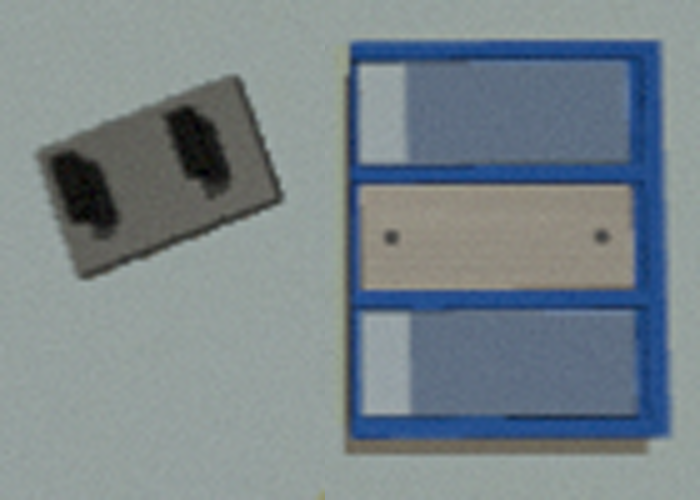

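The crop shows the metal plate in the middle lane, with its left end near the open edge. The rest is turned about 20° and its bars are clear. The dots cast to 100 mm apart, symmetric on the tray's midline, and the tray outline casts to about 150 x 187 mm, which matches the stated sizes. I'll turn the tool along the lane and move above the plate.

Request:
{"api": "move_arm", "payload": {"motion": [0, 0, -0.155, 0, 0, 0, 1, 0, 0, -0.155, 0, 0, 0, 1, 0, 0, -0.155, 0, 0, 0, 1, 0, 0, -0.155, 0, 0, 0, 1, 0, 0, -0.155, 0, 0, 0, 1, 0, 0, -0.155, 0, 0, 0, 1, 0, 0, -0.155, 0, 0, 0, 1, 0, 0, -0.155, 0, 0, 0, 1, 0, 0, -0.155, 0, 0, 0, 1, 0, 0, -0.155, 0, 0, 0, 1]}}

```text
time: 0.93
tool_pos: [0.1956, -0.5137, 0.2048]
ee_rot: [-3.141, -0.001, 1.587]
wrist_force: [0.0, -0.4, 0.1]
width: 0.094
finger_force: 0.0
```

Request:
{"api": "move_arm", "payload": {"motion": [0, 0, 0, 0.29, 0.28, 0, 1, 0, 0, 0, 0.29, 0.28, 0, 1, 0, 0, 0, 0.29, 0.28, 0, 1, 0, 0, 0, 0.29, 0.28, 0, 1, 0, 0, 0, 0.29, 0.28, 0, 1, 0, 0, 0, 0.29, 0.28, 0, 1, 0, 0, 0, 0.29, 0.28, 0, 1, 0, 0, 0, 0.29, 0.28, 0, 1, 0, 0, 0, 0.29, 0.28, 0, 1, 0, 0, 0, 0.29, 0.28, 0, 1, 0, 0, 0, 0, 0, 0, 1, 0, 0, 0, 0, 0, 0, 1]}}

```text
time: 1.93
tool_pos: [0.4734, -0.2193, 0.2047]
ee_rot: [-3.14, -0.001, 1.586]
wrist_force: [0.2, -1.0, -0.3]
width: 0.0939
finger_force: 0.0
```

Run:
```python
from h import *
c=robot.get_calibration("wrist"); im=robot.snapshot("wrist"); cv2.imwrite("pics/w1.png",im[:,:,::-1]); np.save("w1.npy",c,allow_pickle=True)
print(c); o=robot.get_obs(); print(o["time"],o["tool_pos"],o["ee_rot"])
im=cv2.imread("pics/top0.png");c=robot.get_calibration("top");s=robot.get_calibration("side")
sub=im[155:225,150:225]; bg=np.array([150,158,145])
hsv=cv2.cvtColor(sub,cv2.COLOR_BGR2GRAY); print(hsv[5,5],hsv[35,35])
m=(hsv<125).astype(np.uint8); n,l,st,ce=cv2.connectedComponentsWithStats(m); i=1+np.argmax(st[1:,4])
r=cv2.minAreaRect(np.argwhere(l==i)[:,::-1].astype(np.float32)); b=cv2.boxPoints(r)+[150,155]
P=np.array([onz(c,p,.01) for p in b]); print("foot",b,P.round(4),P.mean(0),[np.linalg.norm(P[k]-P[k-1]) for k in range(4)])
```

```text
{'fx': 299.3048469515764, 'fy': 299.3048469515764, 'cx': 322.8289282722086, 'cy': 195.36662798971648, 'k1': -0.023940395100546723, 'R': array([[ 0.99989546,  0.01430833, -0.00208539],
       [ 0.01433298, -0.96174701,  0.27356399],
       [ 0.00190863, -0.27356528, -0.96185154]]), 't': array([-0.46986607, -0.24577214,  0.33100231])}
1.9833 [ 0.4726448  -0.22057626  0.20482998] [-3.14006011e+00 -2.60580566e-05  1.58309258e+00]
157 94
foot [[160.41379166 185.03448105]
 [201.96551895 168.41379261]
 [212.44827652 194.62069321]
 [170.89654922 211.2413826 ]] [[0.5874 0.3324 0.01  ]
 [0.6294 0.2281 0.01  ]
 [0.5626 0.1994 0.01  ]
 [0.5211 0.3027 0.01  ]] [0.57512046 0.26565493 0.01      ] [np.float64(0.07258508628868324), np.float64(0.1124490062886577), np.float64(0.072643189154033), np.float64(0.11137847870350127)]
```

View pics/w1.png

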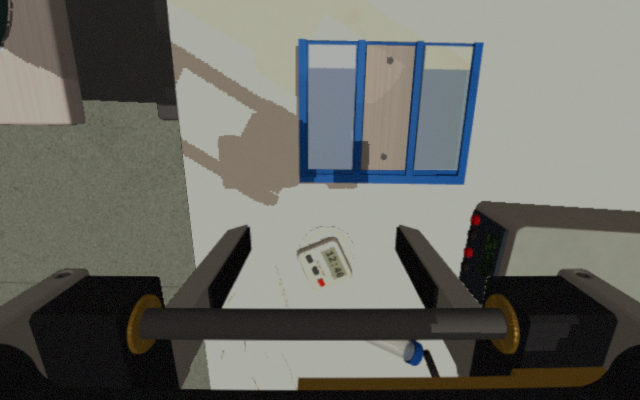

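The wrist view shows the tray upright at (300–482, 38–185). The plate dots are at about (390,60) and (384,156), and the open end is at the top, around row 43.

Run:
```python
from h import *
im=cv2.imread("pics/w1.png"); c=np.load("w1.npy",allow_pickle=True).item()
hsv=cv2.cvtColor(im,cv2.COLOR_BGR2HSV); g=hsv[:,:,2]
for (x,y) in((390,60),(384,156)):
    s=(g[y-7:y+8,x-7:x+8]<110).astype(np.uint8); n,l,st,ce=cv2.connectedComponentsWithStats(s); i=1+np.argmax(st[1:,4]); p=ce[i]+[x-7,y-7]; print(p,st[i,4],onz(c,p,.05).round(4))
m=cv2.inRange(hsv,(105,130,50),(125,255,255)); m[:,:290]=0; m[200:]=0;m[:,490:]=0
ct=max(cv2.findContours(m,0,1)[0],key=cv2.contourArea); q=cv2.approxPolyDP(ct,8,True)[:,0]
for p in q: print(p,onz(c,p.astype(float),.05).round(4))
for x in(375,400):
    print(x,[tuple(int(v) for v in im[y,x]) for y in range(34,56,1)])
```

```text
[389.47058824  59.85294118] 34 [ 0.5403 -0.0874  0.05  ]
[383.21428571 156.5       ] 28 [ 0.5405 -0.1879  0.05  ]
[299  39] [ 0.4467 -0.0691  0.05  ]
[300 181] [ 0.4469 -0.2175  0.05  ]
[463 182] [ 0.6347 -0.2158  0.05  ]
[482  43] [ 0.6344 -0.0693  0.05  ]
375 [(152, 170, 169), (153, 171, 170), (150, 169, 168), (152, 169, 170), (152, 171, 169), (151, 170, 169), (150, 166, 165), (121, 101, 84), (129, 77, 34), (136, 79, 33), (137, 96, 75), (125, 134, 140), (128, 141, 151), (133, 147, 158), (135, 148, 160), (133, 147, 160), (134, 147, 160), (134, 148, 160), (133, 146, 158), (134, 148, 160), (135, 148, 160), (134, 148, 159)]
400 [(152, 172, 170), (153, 170, 171), (153, 170, 169), (151, 169, 169), (153, 170, 169), (153, 171, 170), (149, 167, 166), (135, 144, 141), (127, 93, 73), (134, 78, 34), (132, 78, 40), (100, 94, 94), (125, 136, 147), (126, 139, 152), (123, 138, 149), (125, 138, 149), (125, 139, 151), (125, 140, 150), (126, 140, 150), (126, 140, 151), (126, 139, 150), (127, 140, 153)]
```

Both views agree: the plate's centre is about (0.540,-0.138), its front at y≈-0.073 and the lip at y≈-0.067. Next I shut the fingers and go above the press point (0.540,-0.157).

Request:
{"api": "move_arm", "payload": {"motion": [0, 0, 0, 0.21, 0.228, 0, 0, 0, 0, 0, 0.21, 0.228, 0, 0, 0, 0, 0, 0.21, 0.228, 0, 0, 0, 0, 0, 0, 0, 0.33, 0, 0, 0, 0, 0, 0, 0.33, 0, 0, 0, 0, 0, 0, 0.33, 0, 0, 0, 0, 0, 0, 0.3, 0, 0, 0, 0, 0, 0, 0.1, 0, 0, 0, 0, 0, 0, 0, 0, 0, 0, 0, 0, 0, 0, 0, 0, 0, 0, 0, 0, 0, 0]}}

```text
time: 2.9
tool_pos: [0.5418, -0.1588, 0.0691]
ee_rot: [3.137, 0.002, 1.58]
wrist_force: [1.0, -0.9, -0.1]
width: 0.0244
finger_force: 0.0
```

Run:
```python
from h import *
c=robot.get_calibration("wrist"); im=robot.snapshot("wrist"); cv2.imwrite("pics/w2.png",im[:,:,::-1]); np.save("w2.npy",c,allow_pickle=True)
o=robot.get_obs(); print(o["time"],o["tool_pos"],o["ee_rot"],o["width"],o["wrist_force"])
```

```text
2.95 [ 0.54203144 -0.15871506  0.06947797] [3.13680608e+00 2.17401134e-03 1.58029443e+00] 0.01980335028077152 [-0.42206359 -0.50749669  0.32528566]
```

View pics/w2.png

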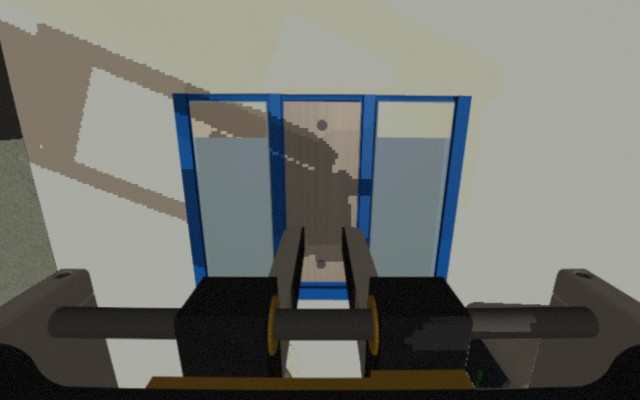

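The fingers (about 303–343, still closing) straddle the plate's midline at column 322, with the front dot at (322,125). Next I close fully and descend to touch.

Request:
{"api": "move_arm", "payload": {"motion": [0, 0, 0, 0, -0.01, 0, 0, 0, 0, 0, 0, 0, 0, 0, 0, 0, 0, 0, 0, 0, 0, 0, 0, 0, 0, 0, 0.06, 0, 0, 0, 0, 0, 0, 0.06, 0, 0, 0, 0, 0, 0, 0.03, 0, 0, 0, 0, 0, 0, 0.02, 0, 0, 0, 0, 0, 0, 0.02, 0, 0, 0, 0, 0, 0, 0, 0, 0, 0, 0, 0, 0, 0, 0]}}

```text
time: 3.78
tool_pos: [0.5402, -0.1577, 0.0502]
ee_rot: [3.139, 0.001, 1.581]
wrist_force: [-2.6, 1.1, 11.6]
width: 0.0005
finger_force: 5.9
```

Request:
{"api": "move_arm", "payload": {"motion": [0, 0, 0, 0, 0, 0.006, 0, 0, 0, 0, 0, 0, 0, 0, 0, 0, 0, 0.03, 0, 0, 0, 0, 0, 0, 0.03, 0, 0, 0, 0, 0, 0, 0.04, 0, 0, 0, 0, 0, 0, 0, 0, 0, 0]}}

```text
time: 4.28
tool_pos: [0.5404, -0.1493, 0.0502]
ee_rot: [3.138, 0.005, 1.581]
wrist_force: [-3.3, -3.3, 12.9]
width: 0.0
finger_force: 6.3
```

Request:
{"api": "move_arm", "payload": {"motion": [0, 0, 0, 0.04, -0.005, 0, 0, 0, 0, 0, 0.04, -0.005, 0, 0, 0, 0, 0, 0.04, 0, 0, 0, 0, 0, 0, 0.04, 0, 0, 0, 0, 0, 0, 0.04, 0, 0, 0, 0, 0, 0, 0.04, 0, 0, 0, 0, 0, 0, 0.04, 0, 0, 0, 0, 0, 0, 0, 0, 0, 0]}}

```text
time: 4.95
tool_pos: [0.5403, -0.1207, 0.0502]
ee_rot: [3.136, 0.004, 1.581]
wrist_force: [-0.3, -1.7, 11.3]
width: 0.0009
finger_force: 5.5
```

```bash
cat > dot.py <<'E'
from h import *
def dots(name,guess,z,r=8,t=110,save=None):
    c=robot.get_calibration(name); im=robot.snapshot(name)[:,:,::-1]
    if save: cv2.imwrite(save,im)
    g=im.max(2); out=[]
    for G in guess:
        x,y=np.round(proj(c,np.array(G))).astype(int); s=g[y-r:y+r+1,x-r:x+r+1]
        s=(s<np.median(s)*.75).astype(np.uint8); n,l,st,ce=cv2.connectedComponentsWithStats(s)
        print(name,"pred",x,y,[(tuple((ce[i]+[x-r,y-r]).round(1)),int(st[i,4]),onz(c,ce[i]+[x-r,y-r],z).round(4)) for i in range(1,n) if st[i,4]>3])
E
python3 - <<'E'
from dot import *
dots("top",[(.540,-.052,.05),(.540,-.152,.05)],.05,save="pics/t3.png",r=7)
dots("wrist",[(.540,-.052,.05)],.05,save="pics/w3.png",r=12)
o=robot.get_obs(); print(o["time"],o["tool_pos"],o["ee_rot"],o["width"],o["wrist_force"])
E
```

```text
top pred 313 202 [((np.float64(317.8), np.float64(202.5)), 38, array([ 0.5379, -0.0634,  0.05  ]))]
top pred 355 202 [((np.float64(353.1), np.float64(204.8)), 52, array([ 0.5321, -0.147 ,  0.05  ]))]
wrist pred 323 131 [((np.float64(326.8), np.float64(129.6)), 103, array([ 0.542 , -0.0513,  0.05  ])), ((np.float64(317.0), np.float64(139.1)), 127, array([ 0.5363, -0.057 ,  0.05  ]))]
5.05 [ 0.54027102 -0.12066323  0.05021268] [3.13578254 0.00331039 1.58132805] 3.713183864520448e-05 [-0.13842112 -0.97572823 11.3086042 ]
```

View pics/w3.png

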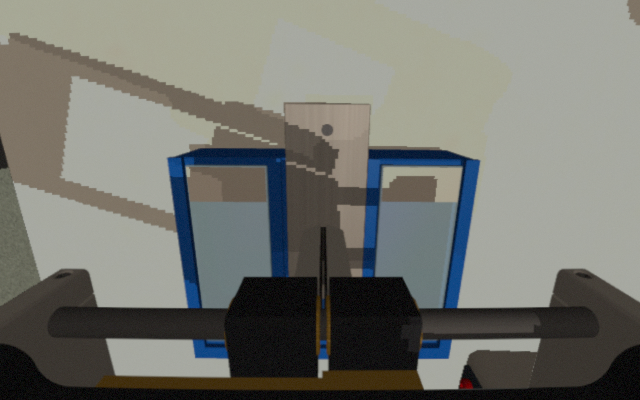

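The plate has followed: its front dot is at (327,130), i.e. y=-0.051, and its front edge at row 103 is about 31 mm past the lip. Another 21 mm.

Request:
{"api": "move_arm", "payload": {"motion": [0, 0, 0, 0.03, 0, 0, 0, 0, 0, 0, 0.04, 0, 0, 0, 0, 0, 0, 0.04, 0, 0, 0, 0, 0, 0, 0.04, 0, 0, 0, 0, 0, 0, 0.03, 0, 0, 0, 0, 0, 0, 0.03, 0, 0, 0, 0, 0, 0, 0, 0, 0, 0, 0, 0, 0, 0, 0, 0, 0]}}

```text
time: 5.72
tool_pos: [0.5402, -0.0997, 0.0502]
ee_rot: [3.135, 0.003, 1.581]
wrist_force: [0.9, -0.7, 11.2]
width: 0.0005
finger_force: 5.5
```

Run:
```python
from dot import *
dots("wrist",[(.541,-.0303,.05)],.05,save="pics/w4.png",r=12)
c=robot.get_calibration("wrist"); im=cv2.imread("pics/w4.png")
g=cv2.GaussianBlur(im,(3,3),0).astype(int).sum(2)
for X in(.525,.556):
    u,v=np.round(proj(c,np.array([X,-.0153,.05]))).astype(int); col=g[v-12:v+12,u]; k=np.argmax(np.abs(np.diff(col))); print("front",u,v-12+k+.5,np.diff(col)[k],onz(c,(u,v-12+k+.5),.05).round(4))
for X in(.47,.62):
    u,v=np.round(proj(c,np.array([X,-.0675,.05]))).astype(int); col=g[v-10:v+10,u]; k=np.argmin(np.diff(col)); print("lip",u,v-10+k+.5,np.diff(col)[k],onz(c,(u,v-10+k+.5),.05).round(4))
o=robot.get_obs(); print(o["time"],o["tool_pos"],o["ee_rot"],o["width"],o["wrist_force"])
```

```text
wrist pred 325 129 [((np.float64(326.9), np.float64(129.5)), 104, array([ 0.542 , -0.0304,  0.05  ])), ((np.float64(317.7), np.float64(138.1)), 78, array([ 0.5366, -0.0354,  0.05  ]))]
front 298 100.5 -65 [ 0.5252 -0.0142  0.05  ]
front 352 102.5 -38 [ 0.5563 -0.015   0.05  ]
lip 210 185.5 -5 [ 0.47  -0.065  0.05 ]
lip 450 181.5 -121 [ 0.6189 -0.0611  0.05  ]
5.7667 [ 0.54025992 -0.09970741  0.05022582] [3.13529685 0.00330096 1.58129567] 0.0002863056180617278 [-0.78452339 -0.87374187 11.36182811]
```

The plate now overhangs about 52 mm, with its front at y≈-0.015 and its centre 13 mm inside the lip. Next I lift off, open, and go above the grip point at y≈-0.053.

Request:
{"api": "move_arm", "payload": {"motion": [0, 0, 0, 0, 0, -0.1, 0, 0, 0, 0, 0, 0, -0.3, 0, 0, 0, 0, 0, 0, -0.1, 1, 0, 0, 0, 0.2, 0.007, 0, 1, 0, 0, 0, 0.2, 0, 0, 1, 0, 0, 0, 0.067, 0, 0, 1, 0, 0, 0, 0, 0, 0, 1, 0, 0, 0, 0, 0, 0, 1, 0, 0, 0, 0, 0, 0, 1, 0, 0, 0, 0, 0, 0, 1, 0, 0, 0, 0, 0, 0, 1, 0, 0, 0, 0, 0, 0, 1]}}

```text
time: 6.77
tool_pos: [0.538, -0.0524, 0.0967]
ee_rot: [-3.141, 0.0, 1.58]
wrist_force: [0.6, -0.6, -0.4]
width: 0.0637
finger_force: 0.0
```

Run:
```python
from dot import *
c=robot.get_calibration("wrist");dots("wrist",[(.541,-.0303,.05)],.05,save="pics/w5.png",r=12);dots("top",[(.541,-.1303,.05)],.05,save="pics/t5.png",r=6)
o=robot.get_obs(); print(o["time"],o["tool_pos"],o["ee_rot"],o["width"],o["wrist_force"], proj(c,o["tool_pos"]))
```

```text
wrist pred 327 188 [((np.float64(327.5), np.float64(187.6)), 54, array([ 0.5415, -0.0303,  0.05  ]))]
top pred 346 201 [((np.float64(348.5), np.float64(198.4)), 13, array([ 0.5475, -0.1364,  0.05  ]))]
6.8667 [ 0.53804357 -0.05215746  0.09682621] [-3.14157988e+00  1.80104457e-04  1.58056174e+00] 0.07160130912843454 [-0.32874754  0.93361263 -0.24041104] [322.81741842 237.95896267]
```

View pics/w5.png

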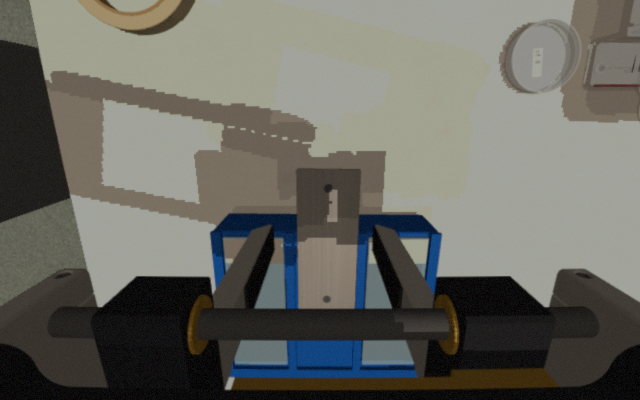

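The plate still lies steady, with dots at (327,188) and (326,299). The fingers, at 272 and 373, are about 3 mm to its left, so I shift right by 3 mm and descend.

Request:
{"api": "move_arm", "payload": {"motion": [0, 0, 0, 0, 0.03, 0, 1, 0, 0, 0, 0, 0, 0, 1, 0, 0, 0, 0, 0, 0, 1, 0, 0, 0, 0, 0, 0.2, 1, 0, 0, 0, 0, 0, 0.2, 1, 0, 0, 0, 0, 0, 0.2, 1, 0, 0, 0, 0, 0, 0.07, 1, 0, 0, 0, 0, 0, 0, 1, 0, 0, 0, 0, 0, 0, 1, 0, 0, 0, 0, 0, 0, 1]}}

```text
time: 7.7
tool_pos: [0.5421, -0.0519, 0.0314]
ee_rot: [3.139, 0.001, 1.581]
wrist_force: [-0.5, -0.1, 0.8]
width: 0.0939
finger_force: 0.0
```

Request:
{"api": "move_arm", "payload": {"motion": [0, 0, 0, 0, -0.007, 0.022, 1, 0, 0, 0, 0, 0, 0, 1, 0, 0, 0, 0, 0, 0, 0, 0, 0, 0, 0, 0, 0, 0, 0, 0, 0, 0, 0, 0, 0, 0, 0, 0, 0, 0, 0, 0, 0, 0, 0, 0, 0, 0, 0, 0, 0, 0, 0, 0, 0, 0, 0, 0, 0, 0, 0, 0, 0, 0, 0, 0, 0, 0, 0, 0, 0, 0, 0, 0, 0, 0, 0, 0, 0, 0, 0, 0, 0, 0]}}

```text
time: 8.7
tool_pos: [0.5404, -0.0518, 0.0277]
ee_rot: [3.141, 0.0, 1.581]
wrist_force: [0.8, -0.3, -0.4]
width: 0.0495
finger_force: 30.0
```

Gripped at 50 mm with 30 N. Now I lift gently.

Request:
{"api": "move_arm", "payload": {"motion": [0, 0, 0, 0, 0, -0.03, 0, 0, 0, 0, 0, 0, -0.05, 0, 0, 0, 0, 0, 0, -0.08, 0, 0, 0, 0, 0, 0, -0.12, 0, 0, 0, 0, 0, 0, -0.15, 0, 0, 0, 0, 0, 0, -0.15, 0, 0, 0, 0, 0, 0, -0.12, 0, 0, 0, 0, 0, 0, -0.07, 0, 0, 0, 0, 0, 0, 0, 0, 0, 0, 0, 0, 0, 0, 0]}}

```text
time: 9.53
tool_pos: [0.5405, -0.0518, 0.1051]
ee_rot: [3.141, 0.0, 1.581]
wrist_force: [0.6, 0.3, -1.0]
width: 0.0492
finger_force: 30.0
```

Run:
```python
from dot import *
for n in("wrist","side","top"):
    cv2.imwrite(f"pics/{n}6.png",robot.snapshot(n)[:,:,::-1])
c=robot.get_calibration("wrist");np.save("w6.npy",c,allow_pickle=True)
o=robot.get_obs(); print(o["time"],o["tool_pos"],o["ee_rot"],o["width"],o["wrist_force"],o["wrist_torque"])
s=robot.get_calibration("side"); print(proj(s,o["tool_pos"]))
u,v=proj(s,o["tool_pos"]).astype(int); a=cv2.imread("pics/side6.png")[max(0,v-70):v+70,u-100:u+100]; a=cv2.resize(a,(600,420))
cv2.imwrite("pics/c6.png",np.vstack([a])); cv2.imwrite("pics/v6.png",np.hstack([cv2.resize(cv2.imread("pics/wrist6.png"),(480,300)),cv2.resize(a,(320,300))]))
```

```text
9.6833 [ 0.53954104 -0.05158708  0.10348035] [-3.13934207e+00 -3.60544454e-04  1.58119912e+00] 0.04950363798667067 [-0.23397488  0.10883738 -2.19117245] [-0.02182816 -0.04788648 -0.02611419]
[313.24683096 188.69470993]
```

View pics/v6.png

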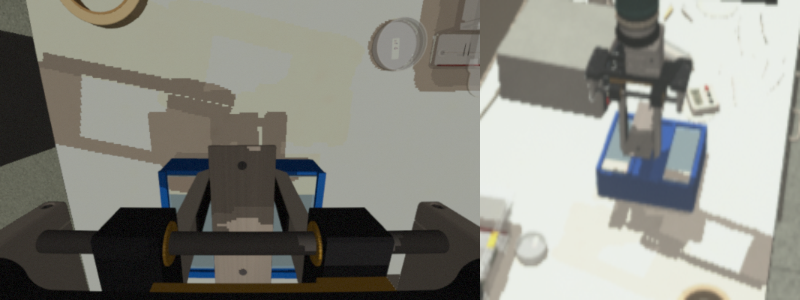

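The plate is held. In the wrist view the front dot is at about (323,220) and the rear dot at about (322,362). I'll compute the droop and grip offset from these.

```bash
cat > droop.py <<'E'
from dot import *
from scipy.optimize import least_squares
from scipy.spatial.transform import Rotation as Ro
def droop(f,c,o,g):
    im=cv2.imread(f).max(2); P=[]
    for x,y in g:
        r=9; s=im[y-r:y+r+1,x-r:x+r+1]; b=(s<np.median(s)*.72).astype(np.uint8); n,l,st,ce=cv2.connectedComponentsWithStats(b)
        i=min(range(1,n),key=lambda i:np.hypot(*(ce[i]-r)) if st[i,4]>8 else 99); P.append(ce[i]+[x-r,y-r]); print("dot",P[-1].round(1),st[i,4])
    R=Ro.from_euler("xyz",o["ee_rot"]).as_matrix(); T=o["tool_pos"]
    def pt(s,q):  # s along plate from centre to front; q=[d, tilt, lateral]; plate top 2 mm over grasp
        d,t,w=q; a=s+d; return T+R@np.array([a*np.cos(t)-.002*np.sin(t)*0,w,-.0188-.002+a*np.sin(t)])
    e=lambda q:np.r_[proj(c,pt(.05,q))-P[0],proj(c,pt(-.05,q))-P[1]]
    k=least_squares(e,[-.028,0,0],x_scale=[.01,.1,.01]); print("d,tilt(deg,+front down),lat",k.x[0],np.degrees(k.x[1]),k.x[2],"res",k.fun.round(1))
E
python3 - <<'E'
from droop import *
droop("pics/wrist6.png",np.load("w6.npy",allow_pickle=True).item(),robot.get_obs(),[(323,220),(322,362)])
E
```

```text
dot [322.4 220.3] 108
dot [323.5 362.5] 65
d,tilt(deg,+front down),lat -0.02976501253056442 0.36625427092287133 0.00010609442919710051 res [ 0.5  0.  -0.6 -0. ]
```

There is almost no droop, and the plate centre is 29 mm behind the grip. I'll carry it toward the rest and stop short to look at the rest from close by.

Request:
{"api": "move_arm", "payload": {"motion": [0, 0, 0, 0.05, 0, -0.05, 0, 0, 0, 0, 0.1, 0.02, -0.05, 0, 0, 0, 0, 0.15, 0.02, -0.05, 0, 0, 0, 0, 0.2, 0.02, -0.05, 0, 0, 0, 0, 0.2, 0.02, -0.05, 0, 0, 0, 0, 0.2, 0.02, -0.05, 0, 0, 0, 0, 0.2, 0, -0.05, 0, 0, 0, 0, 0.15, 0, -0.05, 0, 0, 0, 0, 0.1, 0, -0.05, 0, 0, 0, 0, 0.05, 0, -0.05, 0, 0, 0, 0, 0, 0, 0, 0, 0, 0, 0, 0, 0, 0, 0]}}

```text
time: 10.68
tool_pos: [0.5491, 0.0883, 0.1551]
ee_rot: [3.141, 0.001, 1.581]
wrist_force: [0.4, -0.7, -2.0]
width: 0.0495
finger_force: 30.0
```

Request:
{"api": "move_arm", "payload": {"motion": [0, 0, -0.03, 0, 0, 0, 0, 0, 0, -0.06, 0, 0, 0, 0, 0, 0, -0.08, 0, 0, 0, 0, 0, 0, -0.09, 0, 0, 0, 0, 0, 0, -0.08, 0, 0, 0, 0, 0, 0, -0.07, 0, 0, 0, 0, 0, 0, -0.04, 0, 0, 0, 0, 0, 0, -0.02, 0, 0, 0, 0, 0, 0, 0, 0, 0, 0, 0, 0, 0, 0, 0, 0, 0, 0]}}

```text
time: 11.52
tool_pos: [0.5488, 0.0878, 0.1544]
ee_rot: [-3.141, 0.0, 1.949]
wrist_force: [0.3, -1.1, -2.0]
width: 0.0495
finger_force: 30.0
```

Run:
```python
from dot import *
c=robot.get_calibration("wrist");im=robot.snapshot("wrist")[:,:,::-1];cv2.imwrite("pics/w7.png",im);np.save("w7.npy",c,allow_pickle=True)
o=robot.get_obs(); print(o["time"],o["tool_pos"],o["ee_rot"],o["width"],o["wrist_force"],o["finger_force"])
print(proj(c,np.array([.575,.2657,.05])))
```

```text
11.5667 [0.54879989 0.08791528 0.15442821] [-3.14113844e+00  4.19881185e-05  1.94936540e+00] 0.049550838122440224 [-0.44250458 -0.0414911  -1.24003178] 29.995034337043762
[428.18338606  19.19597328]
```

View pics/w7.png

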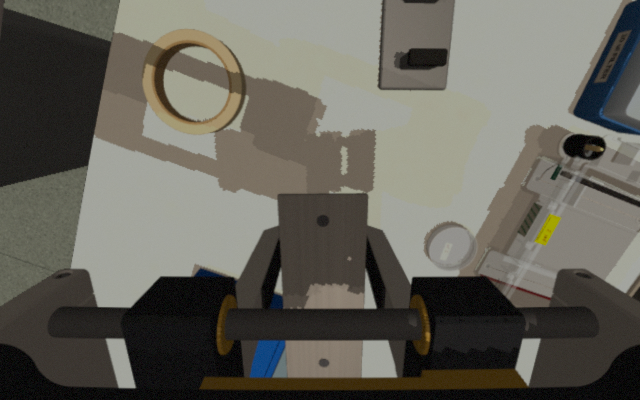

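The near end of the rest shows at (380–455, 0–90), along the image columns. The tape and petri dish are undisturbed. I move closer to see the whole rest.

Request:
{"api": "move_arm", "payload": {"motion": [0, 0, 0, 0.05, 0.08, -0.03, 0, 0, 0, 0, 0.1, 0.16, -0.06, 0, 0, 0, 0, 0.15, 0.2, -0.1, 0, 0, 0, 0, 0.12, 0.2, -0.1, 0, 0, 0, 0, 0.1, 0.16, -0.06, 0, 0, 0, 0, 0.05, 0.08, -0.03, 0, 0, 0, 0, 0, 0, 0, 0, 0, 0, 0, 0, 0, 0, 0]}}

```text
time: 12.23
tool_pos: [0.6097, 0.1746, 0.1924]
ee_rot: [-3.141, 0.0, 1.951]
wrist_force: [-0.5, -0.6, -1.7]
width: 0.0493
finger_force: 30.0
```

Run:
```python
from dot import *
from scipy.spatial.transform import Rotation as Ro
c=robot.get_calibration("wrist");im=robot.snapshot("wrist")[:,:,::-1];cv2.imwrite("pics/w8.png",im);np.save("w8.npy",c,allow_pickle=True)
o=robot.get_obs(); print(o["time"],o["tool_pos"],o["ee_rot"],o["width"],o["finger_force"])
C=np.array([.575,.2657,.05]); print("pred centre",proj(c,C))
ax=np.array([np.cos(np.radians(112)),np.sin(np.radians(112)),0])
for k in(-.03,.03): print("pred bar",proj(c,C+k*ax))
g=im.max(2); u,v=proj(c,C).astype(int)
y0=max(0,v-140);x0=u-70
s=(g[y0:v+120,x0:u+70]<60).astype(np.uint8); n,l,st,ce=cv2.connectedComponentsWithStats(s)
for i in range(1,n):
    if st[i,4]>60: print("dark",(ce[i]+[x0,y0]).round(1),st[i],)
```

```text
12.2833 [0.60927574 0.17394185 0.19220668] [-3.14053758e+00  1.96734414e-04  1.95051709e+00] 0.04933278880895777 29.99495655298233
pred centre [324.3287334  92.732824 ]
pred bar [324.40838517 122.79275279]
pred bar [324.24415738  61.17364785]
dark [326.6  62.3] [ 56  54  34  18 581]
dark [321.7 126.6] [ 43  89  58  53 987]
```

Run:
```python
from h import *
im=cv2.imread("pics/w8.png"); g=im.max(2).astype(int); c=np.load("w8.npy",allow_pickle=True).item()
print("col324",[(y,int(g[y,324])) for y in range(20,180,2)])
for y in(58,62,66,116,120,124,130): print("row",y,g[y,280:372:2].tolist())
```

```text
col324 [(20, 175), (22, 176), (24, 175), (26, 175), (28, 174), (30, 174), (32, 175), (34, 175), (36, 174), (38, 174), (40, 174), (42, 163), (44, 113), (46, 127), (48, 127), (50, 126), (52, 125), (54, 42), (56, 32), (58, 35), (60, 33), (62, 34), (64, 32), (66, 28), (68, 22), (70, 37), (72, 98), (74, 120), (76, 119), (78, 120), (80, 119), (82, 118), (84, 120), (86, 121), (88, 121), (90, 121), (92, 121), (94, 130), (96, 131), (98, 130), (100, 128), (102, 130), (104, 130), (106, 128), (108, 129), (110, 130), (112, 84), (114, 64), (116, 31), (118, 32), (120, 32), (122, 30), (124, 28), (126, 31), (128, 33), (130, 65), (132, 59), (134, 57), (136, 56), (138, 60), (140, 57), (142, 75), (144, 114), (146, 115), (148, 117), (150, 115), (152, 114), (154, 115), (156, 116), (158, 115), (160, 117), (162, 117), (164, 116), (166, 115), (168, 115), (170, 116), (172, 116), (174, 116), (176, 116), (178, 115)]
row 58 [175, 175, 175, 174, 174, 176, 174, 172, 122, 117, 124, 125, 127, 126, 101, 58, 24, 30, 31, 31, 33, 32, 35, 33, 30, 33, 31, 33, 35, 30, 29, 29, 68, 122, 124, 129, 131, 132, 114, 139, 175, 174
[... 623 characters left out ...]
31, 131, 117, 154, 173, 173, 174, 175, 174, 175, 174]
row 120 [115, 115, 116, 117, 116, 115, 115, 116, 102, 56, 59, 61, 58, 62, 59, 49, 17, 21, 27, 29, 31, 33, 32, 33, 31, 30, 36, 34, 37, 31, 32, 43, 120, 122, 126, 129, 130, 117, 156, 175, 175, 175, 175, 175, 174, 176]
row 124 [117, 117, 117, 117, 117, 118, 115, 117, 102, 57, 57, 58, 60, 62, 62, 48, 20, 23, 29, 35, 31, 32, 28, 34, 29, 27, 35, 31, 32, 29, 30, 57, 121, 124, 127, 115, 130, 113, 129, 138, 170, 148, 161, 173, 175, 174]
row 130 [115, 117, 118, 116, 115, 115, 116, 116, 112, 59, 60, 59, 58, 55, 58, 63, 70, 83, 122, 71, 58, 57, 65, 58, 62, 60, 63, 61, 71, 123, 127, 129, 126, 75, 67, 68, 69, 67, 118, 127, 129, 123, 122, 118, 163, 172]
```

Run:
```python
from h import *
im=cv2.imread("pics/w8.png"); g=im.max(2); c=np.load("w8.npy",allow_pickle=True).item()
C=np.array([.575,.2657,.05]); a=np.radians(112); ax=np.array([np.cos(a),np.sin(a),0]); ay=np.array([-ax[1],ax[0],0])
for k in(-.03,.03):
    print("pred corners",[proj(c,C+(k+i*.007)*ax+j*.017*ay).round(1).tolist() for i,j in((1,1),(1,-1),(-1,-1),(-1,1))])
B=[]
for u0,v0 in((327,122),(327,61)):
    s=(g[v0-25:v0+25,u0-35:u0+35]<46).astype(np.uint8); n,l,st,ce=cv2.connectedComponentsWithStats(s); i=1+np.argmax(st[1:,4])
    r=cv2.minAreaRect(np.argwhere(l==i)[:,::-1].astype(np.float32)); b=cv2.boxPoints(r)+[u0-35,v0-25]; print(b.round(1).tolist())
    P=np.array([onz(c,p,.05) for p in b]); print(P.round(4).tolist(),"c",P.mean(0).round(4),[round(float(np.linalg.norm(P[k]-P[k-1])),4) for k in range(4)]); B.append(P.mean(0))
d=B[1]-B[0]; print("centre",(B[0]+B[1])/2,np.linalg.norm(d),np.degrees(np.arctan2(d[1],d[0])))
# foot: grey vs bench, width at rows near both bars
for y in(50,80,100): 
    row=g[y].astype(int); print(y,[x for x in range(270,385) if abs(row[x+1]-row[x-1])>28])
```

```text
pred corners [[308.1, 116.0], [340.7, 115.8], [340.5, 129.5], [308.3, 129.7]]
pred corners [[307.1, 53.7], [341.4, 53.5], [341.2, 68.6], [307.3, 68.8]]
[[310.0, 116.0], [342.0, 116.0], [342.0, 129.0], [310.0, 129.0]]
[[0.5697, 0.2387, 0.05], [0.6007, 0.2511, 0.05], [0.6058, 0.2388, 0.05], [0.5745, 0.2263, 0.05]] c [0.5877 0.2388 0.05  ] [0.0133, 0.0334, 0.0133, 0.0337]
[[311.0, 54.0], [343.0, 54.0], [343.0, 71.0], [311.0, 71.0]]
[[0.5491, 0.2948, 0.05], [0.5786, 0.3066, 0.05], [0.5847, 0.292, 0.05], [0.5548, 0.2801, 0.05]] c [0.5668 0.2934 0.05  ] [0.0158, 0.0317, 0.0158, 0.0322]
centre [0.57723894 0.2660529  0.05      ] 0.058463255846007985 110.94340011275878
50 [295, 296, 358, 359]
80 [295, 296, 297, 357, 358]
100 [296, 297, 318, 319, 356, 357]
```

Both bars cast to about 33 x 14 mm and 58 mm apart (60 expected). The centre is about (0.5768,0.266) with yaw about 111.5°, and the top view agrees within 2 mm. I move above the rest while descending to z≈0.12.

Request:
{"api": "move_arm", "payload": {"motion": [0, 0, 0, 0.05, 0.004, 0.07, 0, 0, 0, 0, 0.1, 0.004, 0.07, 0, 0, 0, 0, 0.15, 0.004, 0.07, 0, 0, 0, 0, 0.2, 0.004, 0.07, 0, 0, 0, 0, 0.2, 0.004, 0.07, 0, 0, 0, 0, 0.2, 0.004, 0.07, 0, 0, 0, 0, 0.15, 0.004, 0.07, 0, 0, 0, 0, 0.1, 0.004, 0.07, 0, 0, 0, 0, 0.08, 0.004, 0.07, 0, 0, 0, 0, 0.033, 0, 0.07, 0, 0, 0, 0, 0, 0, 0, 0, 0, 0, 0, 0, 0, 0, 0]}}

```text
time: 13.28
tool_pos: [0.5659, 0.2919, 0.1218]
ee_rot: [-3.14, 0.001, 1.95]
wrist_force: [0.9, 0.7, -1.5]
width: 0.0491
finger_force: 30.0
```

Run:
```python
from droop import *
for k in range(4):
    o=robot.get_obs(); print(o["time"],o["tool_pos"].round(4),o["ee_rot"].round(4),o["width"],o["finger_force"])
    c=robot.get_calibration("wrist"); cv2.imwrite("pics/w9.png",robot.snapshot("wrist")[:,:,::-1])
cv2.imwrite("pics/t9.png",robot.snapshot("top")[:,:,::-1])
droop("pics/w9.png",c,o,[(323,220),(323,362)])
P=np.mean([o["tool_pos"]],0); y=np.radians(111.75); T=np.array([.5660,.2929]); d=T-P[:2]; print("tx",d@[np.cos(y),np.sin(y)],"ty",d@[np.sin(y),-np.cos(y)])
```

```text
13.2833 [0.5659 0.2919 0.1218] [-3.1401e+00  7.0000e-04  1.9499e+00] 0.0491236549642181 29.995079040527344
13.3333 [0.5664 0.2919 0.1226] [-3.1415e+00  6.0000e-04  1.9494e+00] 0.049008707454534554 29.994982481002808
13.3833 [0.5667 0.2918 0.1231] [3.1408e+00 5.0000e-04 1.9492e+00] 0.04932724617357725 29.995064735412598
13.4333 [0.5668 0.2919 0.1233] [3.1403e+00 4.0000e-04 1.9491e+00] 0.04906488156982762 29.995052218437195
dot [322.5 220.3] 111
dot [323.5 362.4] 65
d,tilt(deg,+front down),lat -0.029875313831526293 0.31465417212530583 0.0003075604459774647 res [ 0.5  0.  -0.5 -0. ]
tx 0.0012205760125853964 ty -0.00040663802576042235
```

On target to within about 1 mm, and the grip hasn't slipped. I descend to just above the bars.

Request:
{"api": "move_arm", "payload": {"motion": [0, 0, 0, 0.013, 0, 0.1, 0, 0, 0, 0, 0, 0, 0.2, 0, 0, 0, 0, 0, 0, 0.2, 0, 0, 0, 0, 0, 0, 0.15, 0, 0, 0, 0, 0, 0, 0.1, 0, 0, 0, 0, 0, 0, 0.06, 0, 0, 0, 0, 0, 0, 0.04, 0, 0, 0, 0, 0, 0, 0, 0, 0, 0, 0, 0, 0, 0, 0, 0, 0, 0, 0, 0, 0, 0]}}

```text
time: 14.37
tool_pos: [0.5664, 0.2941, 0.039]
ee_rot: [3.139, 0.0, 1.95]
wrist_force: [0.4, -0.9, -1.2]
width: 0.0495
finger_force: 30.0
```

Request:
{"api": "move_arm", "payload": {"motion": [0, 0, 0, 0, 0, 0.02, 0, 0, 0, 0, 0, 0, 0.015, 0, 0, 0, 0, 0, 0, 0.01, 0, 0, 0, 0, 0, 0, 0.01, 0, 0, 0, 0, 0, 0, 0, 0, 0, 0, 0, 0, 0, 0, 0]}}

```text
time: 14.87
tool_pos: [0.5655, 0.2937, 0.0321]
ee_rot: [-3.141, 0.0, 1.95]
wrist_force: [-0.2, -0.3, -1.3]
width: 0.0492
finger_force: 30.0
```

Request:
{"api": "move_arm", "payload": {"motion": [0, 0, 0, 0, 0, 0.008, 0, 0, 0, 0, 0, 0, 0.006, 0, 0, 0, 0, 0, 0, 0.006, 0, 0, 0, 0, 0, 0, 0, 0]}}

```text
time: 15.2
tool_pos: [0.5661, 0.294, 0.0317]
ee_rot: [3.14, 0.0, 1.95]
wrist_force: [-0.8, -1.2, 4.2]
width: 0.0493
finger_force: 30.0
```

The plate touches the bars: the force went from -1.5 N to +4 N. Now I release it and then go straight up.

Request:
{"api": "move_arm", "payload": {"motion": [0, 0, 0, 0, 0, 0, 0.75, 0, 0, 0, 0, 0, 0, 0.9, 0, 0, 0, 0, 0, 0, 0.9, 0, 0, 0, 0, 0, 0, 0.9, 0, 0, 0, 0, 0, 0, 0.9, 0, 0, 0, 0, 0, 0, 0.9, 0, 0, 0, 0, 0, 0, 0.9, 0, 0, 0, 0, 0, 0, 0.9, 0, 0, 0, 0, 0, 0, 0.9, 0, 0, 0, 0, 0, 0, 0.9]}}

```text
time: 16.03
tool_pos: [0.5656, 0.2938, 0.0301]
ee_rot: [-3.142, 0.0, 1.95]
wrist_force: [0.8, -0.1, -0.1]
width: 0.0846
finger_force: 0.0
```

Request:
{"api": "move_arm", "payload": {"motion": [0, 0, 0, 0, 0, -0.05, 0.9, 0, 0, 0, 0, 0, -0.1, 0.9, 0, 0, 0, 0, 0, -0.2, 0.9, 0, 0, 0, 0, 0, -0.25, 0.9, 0, 0, 0, -0.2, 0, -0.25, 0.9, 0, 0, 0, -0.3, 0, -0.2, 0.9, 0, 0, 0, -0.3, 0, 0, 0.9, 0, 0, 0, -0.3, 0, 0, 0.9, 0, 0, 0, -0.2, 0, 0, 0.9, 0, 0, 0, 0, 0, 0, 0.9]}}

```text
time: 16.87
tool_pos: [0.6156, 0.169, 0.1367]
ee_rot: [3.14, 0.003, 1.945]
wrist_force: [0.4, -0.2, -0.5]
width: 0.0848
finger_force: 0.0
```

Run:
```python
from dot import *
y=np.radians(111.75); ax=np.array([np.cos(y),np.sin(y),0]); C=np.array([.5768,.266,.054])
o=robot.get_obs(); print(o["time"],o["tool_pos"].round(4),o["width"])
dots("top",[C+.05*ax,C-.05*ax],.054,save="pics/t10.png",r=4)
dots("wrist",[C+.05*ax,C-.05*ax],.054,save="pics/w10.png",r=9)
w=cv2.imread("pics/w10.png"); t=cv2.imread("pics/t10.png")[120:290,140:440]
cv2.imwrite("pics/v10.png",np.hstack([cv2.resize(w,(400,250)),cv2.resize(t,(400,250))]))
```

```text
16.8667 [0.6156 0.169  0.1367] 0.08480682490362064
top pred 161 194 [((np.float64(160.2), np.float64(194.6)), 5, array([0.5572, 0.3139, 0.054 ]))]
top pred 200 179 []
wrist pred 322 16 [((np.float64(322.3), np.float64(13.9)), 61, array([0.5583, 0.3137, 0.054 ]))]
wrist pred 322 144 []
```

View pics/v10.png

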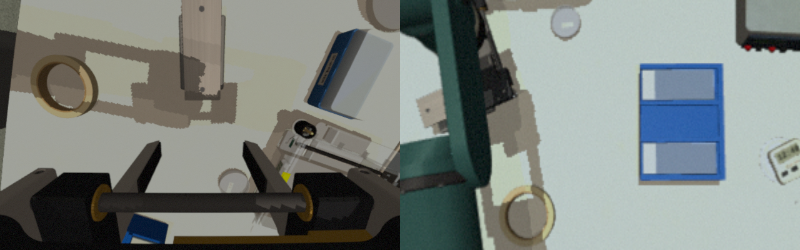

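The plate lies flat along the rest. Its front dot at (322,14) in the wrist view puts the plate centre at about (0.577,0.267), within 1–2 mm of the rest centre. Both glass plates are in their lanes, the bystanders haven't moved, and the gripper is clear.

```bash
python3 -c "
from bench import robot
print(robot.close_job())"
```

```text
the job is handed in; nothing more can be done
None
```

The metal plate lies flat along the plate rest, centred to within about 2 mm by camera; the glass plates, timer, petri dish and tape look undisturbed, and the job was handed in at about 17 s of the 48 s limit.

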